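Hold the nail-spacing tweezers at their set gap over a heel tap

TASK

For marking the nail spacing on a heel, grasp the sprung tweezers by their black pads, lift them out of their wooden rest and hold them level with both tips over the black rubber heel tap on the cork mat, a few centimetres or less above it without touching it. Squeeze them until the white pointer stands in line with the red cursor on their scale and keep that gap steady: finish while still holding them so. Never squeeze the tips shut, and leave the heel tap and the other things where they are.

Things in the scene. Friction and masses are not known exactly. Their poses are not given: they have to be found in the camera images.
- tweezers_grip (a point): Midway between the two black grip pads of the steel sprung tweezers, half-way up (44.5 mm above the bench as they lie level in the rest). x: from heel to tips, y: to the left of that, z up. Open, the pads' outer faces are at y = -17 and +17 mm (34 mm over both); they are 16 mm tall, 26 (fixed arm) and 18 mm (sprung arm) long, centred on x = 0: squeeze there along y
- tweezers: The tweezers, 75 g, balanced near the pads; same origin and axes as tweezers_grip. Heel block 20 mm wide, its end at x = -96 mm; upright hinge at x = -80, y = 0; tips at x = +95. Arms 9 mm tall: the fixed one on the -y side, the sprung one (jaw) on the +y side. A scale strip fixed to the fixed arm crosses above both arms at x = 59 to 69, z = 13; it carries the red cursor
- jaw (a joint): Angle (rad) of the sprung arm about the hinge: 0 = fully open, as it rests; grows as it is squeezed toward the fixed arm; the tips meet at about 0.21 (do not pass 0.19). 0.08 rad makes the width over the pads about 6.4 mm less. Force at the pads about 1.3 N to start, plus 5 N per 0.08 rad; springs open when let go
- cursor (a joint): Where the red cursor is set along the scale (m): 0 = where the white pointer stands when fully open (y = +20 mm of the tweezers); grows toward the fixed arm, so the cursor is at y = 20 mm - value. It stays where it is set, 11 to 23 mm
- pointer (a point): Tip of the white pointer on the sprung arm, beside the scale strip; on the sprung arm, at x = 72, y = 20, z = 16 mm of the tweezers when open, so 152 mm ahead of the hinge. At jaw angle q its y is 20 cos q - 152 sin q mm
- red_mark (a point): Centre of the red cursor on the scale strip (13 x 5 x 4.5 mm, 5 mm along the scale), at x = 64, z = 13.5 mm of the tweezers. Its setting differs from time to time
- tip_fixed (a point): Point of the fixed arm, at x = 95, y = -20, z = 0 mm of the tweezers; the round tips are 4 mm thick
- tip_moving (a point): Point of the sprung arm, at x = 95, y = 20, z = 0 mm of the tweezers when open (175 mm ahead of the hinge)
- tweezer_rest: Fixed low pale-wood rest in which the tweezers lie, 170 x 56 mm; origin on the bench under tweezers_grip, same axes as the tweezers in it. Base 10 mm thick, uprights 40 mm tall at x = -79 to -57 and x = 42 to 52 mm, low cheeks up to 50 mm beside the heel at y = +-20 mm; the pads are free between the uprights, above the base
- cork_mat: Fixed pale cork mat under the heel tap, 100 x 100 x 4 mm; origin at the centre of its underside, on the bench. A fixed dark machine 240 mm tall stands behind it, toward the rest: front face at world x = 0.62 m, from y = -0.23 to -0.02: keep the tips clear of it when carrying
- heel_tap: The same heel tap; origin at the centre of its underside
- heel_center (a point): Centre, half-way up, of the black rubber heel tap lying loose on a flat cork mat, about 74 x 74 mm and 9 mm thick (30 g; its top 13 mm above the bench), ahead of the robot to the right
- jar_blue: Bystander: blue-and-cream polish jar, 79 mm wide, 70 mm tall; origin at the centre of its underside
- tin_yellow: Bystander: open yellow tin with leather scraps, 97 mm wide, 47 mm tall; origin at the centre of its underside
- tin_black: Bystander: flat black polish tin with a yellow top, 95 mm wide, 27 mm tall; origin at the centre of its underside
- spool_1: Bystander: wooden spool of pale thread, 42 mm wide, 55 mm tall; origin at the centre of its underside
- crepe_block: Bystander: pale crepe rubber block, 41 x 74 x 30 mm; origin at the centre of its underside
Mind the look-alikes: they are no part of the job. There is more than one size of the tweezers; the one meant has the size given above.

How it is judged (in metres and radians):
On the way:
1. the tweezers are held by the fingers, lifted clear of their rest (contact force between the fingers and tweezers above 0.5 N and contact force between tweezers and tweezer_rest below 0.05 N and height (world z) of tweezers_grip above 0.06 m), for 0.2 s.
At the end, for the whole second after the job is handed in: Pointer within 2 mm of the red cursor's centre along the scale, steady; both tips within 34 mm (from above) of the heel tap's centre, 16 to 70 mm above the bench, touching neither heel tap nor rest; tweezers level within 0.2 rad, still, held by the fingers (y of pointer in the frame of red_mark between -0.002 and 0.002 m and horizontal distance between each of tip_fixed, tip_moving and heel_center below 0.034 m and height (world z) of tip_fixed between 0.016 and 0.07 m and height (world z) of tip_moving between 0.016 and 0.07 m and velocity of joint jaw between -0.05 and 0.05 rad/s and angle between tweezers_grip's own z axis and vertical below 0.2 rad and contact force between the fingers and tweezers above 1 N and contact force between tweezers and heel_tap below 0.05 N and contact force between tweezers and tweezer_rest below 0.05 N and linear speed of tweezers below 0.03 m/s); the arm keeps its last pose, push and grip.
It fails at once if the tips of the tweezers were squeezed shut (value of joint jaw above 0.19 rad).
It fails at once if the heel tap was pushed away (distance of heel_center from where it was at the start of the episode above 0.015 m).
It fails at once if a bystander was disturbed (distance of any of jar_blue, tin_yellow, tin_black, spool_1, crepe_block from where it was at the start of the episode above 0.03 m).
It also fails if it takes over 38 s, if anything falls off the work surface, if the arm or the gripper's body presses on something with over 40 N, if the wrist force passes 120 N, or if a joint passes its speed limit or range.

ROBOT

A 6-joint arm with a two-finger parallel gripper is mounted at the origin on a cart in front of the work surface, level with it; the furniture and walls round the work are solid. World frame = base frame: x ahead of the robot, y to its left, z up, the work surface at z = 0. Lengths are in m, angles in degrees, forces in N, time in s.
With the tool pointing down it reaches from about 0.375 to 0.9 m from the base axis. Payload 3.1 kg.
Tool frame: the origin (TCP) lies on the centre line of the jaws, within the pads' length; the fingertips stand 17 mm ahead of it and the grasp point (between the pads) lies 2 mm behind it; y points along the fingers, x is the direction in which the jaws open and shut, and the axes are right-handed (so a half turn about y gives the same grasp; the last joint's range is limited). The gripper opens to 87 mm and grips with 3 to 60 N. Pads are 19 mm wide; open, the fingers measure 117 mm over their backs; the gripper's body (75 mm by 190 mm) begins 51 mm behind the grasp point.
Start: joints at [62.538, 30.224, 82.088, -0, 67.689, -10.227], TCP at [0.185, 0.597, 0.24] pointing down, gripper open.
Joint ranges: [-176.69, 176.69], [-43.24, 126.21], [12.49, 139.97], [-82, 262], [0, 151.66], [-163.58, 163.58]. Speed limits (degrees/s): [159.86, 159.86, 180, 180, 180, 180].

INTERFACE

Orientations are given as a 3x3 rotation matrix whose columns are the frame's x, y, z axes.
In Python, from rig import read_state, capture, camera_info, hand_in, trace, tip_of gives the robot as it stands.
- The arm moves only by the tool jog_arm, never from a script. Its argument "steps" is a list of rows, each an object with "fingers": the opening in per cent of the stroke, from 0 (shut) to 100 (fully open); "delta_pos": the shift along the world's x, y, z in mm, a list of three; "turn": the turn about the world's z in degrees. A call has 1 to 20 rows; each row is the pose to reach, as a shift and turn from the pose commanded when the call began; what a row does not reach only later rows make up. A row lasts 1/12 s, in which the tool goes at most 41.7 mm and 7.16 degrees, less where a joint would pass 70% of its speed; a pose out of reach is approached as far as the arm can. A call with a gripper value outside its range is refused whole. The fingers move at their own pace and stop on an object; the grip force is fixed at half the most. Time passes only in rows, so rows that repeat a pose let the fingers close. It gives the time, the measured TCP pose, the force and the opening at its end, in the units of the state.
- read_state(): the state, without advancing time (a new reading comes with each control period).
- capture(name): name is "scene" or "top"; returns the picture (400x640x3 uint8, red, green, blue); there is no depth.
- camera_info(name): a dict with "fov_y" (degrees; the focal length in pixels is half the picture's height over the tangent of half this angle, whatever the lens; pixels are square), "cx", "cy" (the principal point, pixels), "view" (4x4, takes a point from world to camera coordinates). Camera axes: x right, y down, z forward; pixel columns grow to the right and rows downward; lengths in m; the calibration is good to about 2 mm. A picture is of the moment at which its call begins. camera_info takes no time and is no camera call.
- hand_in(): hands the job in, once; it reports no verdict.
Trained networks look in the newest picture that a camera, given by its name, has taken for a name from the list of things; names that differ only in an ending like _2 or _b are one class to them, and where a whole thing is asked for, a point or a joint stands for the part that bears it (a point fixed in the world has none). Each returns a list of dicts, best first, with "confidence" (0 to 1); they miss things now and then, are a little off and sometimes report something else, mostly with a low value. They report only what shows in the picture. A call takes as long as a camera call. They do not tell look-alikes from the thing itself.
- trace(target, camera): "mask" (400x640 bool, what is visible of it).
- tip_of(target, camera): "position" ([x, y, z] in m, in world coordinates, good to about 4 mm: a listed point, or the origin of a listed thing).
The state is a dict: "time_s": time; "joint_positions": joint angles; "qvel": joint speeds; "tau": joint torques, N m; "position": TCP position; "tcp_rot": TCP orientation; "force": force on the tool from outside, world axes, zero at the start; "moment": the same for the moment, N m; "opening": opening from 0.0 (shut) to 1.0 (fully open).
Only numpy, scipy, OpenCV 4.12 (cv2) and the standard library are available. Lean on these libraries where they do the work, as an engineer would, in place of code of your own. Each camera call takes 0.05 s, during which the arm holds its last target.

## Working session

There is one attempt and no reset: what is moved stays moved. The work goes in short steps, Python scripts to look and compute and a tool call to move; the robot and the scene stay as the last step left them, time stands still between calls to the robot, and variables do not carry over. Pictures are saved under pics/ and viewed, and the job is handed in when it is done.

Besides the shell and the picture viewer there is one more tool, called after "Call:" by a JSON object that holds its "name" and its "arguments", one argument or row to a line. jog_arm: Moves the arm, as the interface text tells. Its arguments: {"type":"object","properties":{"steps":{"type":"array","items":{"type":"object","properties":{"fingers":{"type":"number"},"delta_pos":{"type":"array","items":{"type":"number"}},"turn":{"type":"number"}}}}},"required":["steps"]}

```bash
mkdir -p pics; ls
python3 - <<'E'
from rig import *
import cv2
s=read_state()
for k in ("time_s","position","tcp_rot","opening","force"): print(k,s[k])
for c in ("scene","top"):
    im=capture(c); cv2.imwrite(f"pics/{c}0.png",im[:,:,::-1]); print(c,camera_info(c))
for t in ("tweezers_grip","red_mark","pointer","tip_fixed","tip_moving","heel_center","tweezer_rest","cork_mat"):
    for c in ("scene","top"):
        print(t,c,[(d['position'],round(d['confidence'],2)) for d in tip_of(t,c)[:3]])
print(read_state()['time_s'])
E
```

```text
pics
time_s 0.0
position [0.18483215 0.59630381 0.23856359]
tcp_rot [[ 2.96280320e-01 -9.81236343e-04 -9.55100523e-01]
 [ 9.55098585e-01 -1.95707848e-03  2.96281729e-01]
 [-2.15992908e-03 -9.99997604e-01  3.57333605e-04]]
opening 1.0030421775156926
force [0.548606   0.9250315  0.13035712]
scene {'fov_y': 53.05397111077526, 'cx': 321.55650234012296, 'cy': 198.24658421520317, 'view': array([[-0.75141729, -0.6594046 ,  0.02361416,  0.43700233],
       [-0.2974519 ,  0.30657835, -0.90417481,  0.2466216 ],
       [ 0.58897744, -0.68643666, -0.42650942,  0.90211184],
       [ 0.        ,  0.        ,  0.        ,  1.        ]])}
top {'fov_y': 57.56634846146959, 'cx': 316.2721673669865, 'cy': 197.3119962982193, 'view': array([[ 0.00419124, -0.99997714,  0.00530619, -0.00103604],
       [-0.98519198, -0.00503867, -0.1713808 ,  0.58910936],
       [ 0.17140361, -0.00450932, -0.98519057,  1.03164473],
       [ 0.        ,  0.        ,  0.        ,  1.        ]])}
tweezers_grip scene [([0.4782, -0.0723, 0.0068], 0.58), ([0.5137, 0.1271, 0.0498], 0.51)]
tweezers_grip top [([0.5116, 0.129, 0.0432], 0.65), ([0.4816, -0.0668, 0.0124], 0.52), ([0.6313, -0.3921, -0.0048], 0.26)]
red_mark scene []
red_mark top []
pointer scene [([0.5091, -0.1248, 0.0164], 0.61)]
pointer top [([0.585, 0.1402, 0.0584], 0.68)]
tip_fixed scene [([0.6081, 0.0964, 0.0424], 0.53), ([0.4772, -0.1458, 0.0147], 0.43)]
tip_fixed top [([0.6041, 0.0981, 0.046], 0.64), ([0.475, -0.1457, 0.0093], 0.59), ([0.5848, 0.1397, 0.0576], 0.55)]
tip_moving scene [([0.5105, -0.1459, 0.011], 0.45)]
tip_moving top [([0.6069, 0.1365, 0.0453], 0.46)]
heel_center scene [([0.5507, -0.2687, 0.0071], 0.55)]
heel_center top [([0.5501, -0.2649, 0.0107], 0.63)]
tweezer_rest scene []
tweezer_rest top [([0.5119, 0.1294, 0.0033], 0.97)]
cork_mat scene [([0.5401, -0.2563, 0.0046], 0.68)]
cork_mat top [([0.5423, -0.2577, 0.0024], 0.93)]
0.9
```

View pics/top0.png

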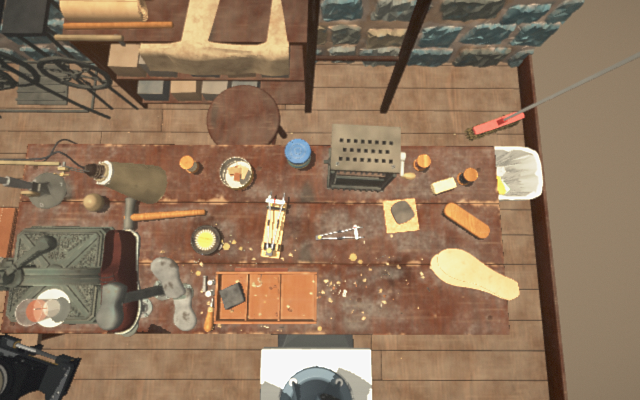

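View pics/scene0.png

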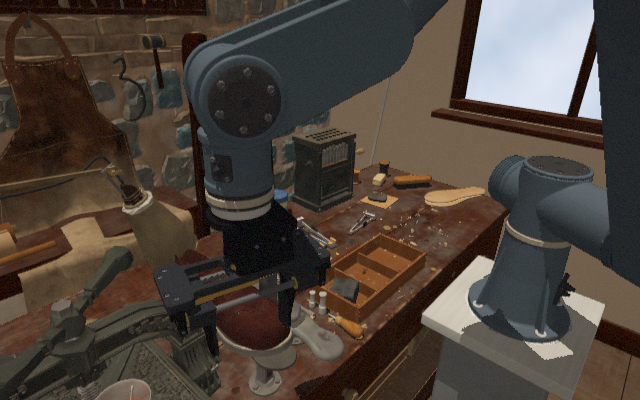

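Run:
```python
import cv2
im=cv2.imread("pics/top0.png")
cv2.imwrite("pics/z1.png",cv2.resize(im[180:270,250:300],None,fx=6.6,fy=6.6,interpolation=cv2.INTER_CUBIC))
cv2.imwrite("pics/z2.png",cv2.resize(im[185:255,310:430],None,fx=6,fy=6,interpolation=cv2.INTER_CUBIC))
```

```text
(no output)
```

View pics/z1.png

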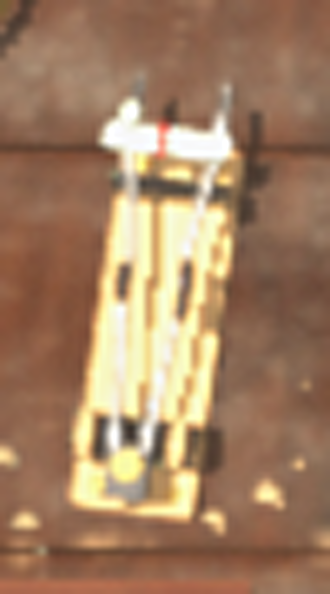

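View pics/z2.png

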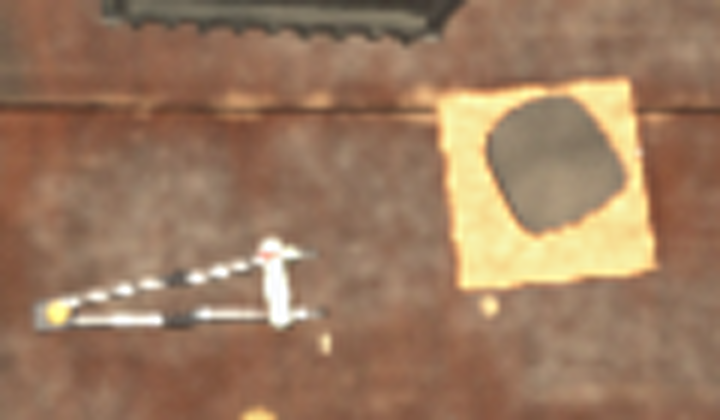

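```bash
cat > h.py <<'E'
import numpy as np,cv2
from rig import *
def K(c):
    i=camera_info(c); f=200/np.tan(np.radians(i['fov_y']/2)); return f,i['cx'],i['cy'],np.array(i['view'])
def proj(c,P):
    f,cx,cy,V=K(c); P=np.atleast_2d(P); q=P@V[:3,:3].T+V[:3,3]; return np.c_[cx+f*q[:,0]/q[:,2],cy+f*q[:,1]/q[:,2]]
def unproj(c,uv,z):
    f,cx,cy,V=K(c); d=V[:3,:3].T@np.array([(uv[0]-cx)/f,(uv[1]-cy)/f,1]); o=-V[:3,:3].T@V[:3,3]; return o+d*(z-o[2])/d[2]
def T(x,y,yaw,pts,z0=.0445):
    c,s=np.cos(yaw),np.sin(yaw); p=np.array(pts)/1000.; return np.c_[x+c*p[:,0]-s*p[:,1],y+s*p[:,0]+c*p[:,1],z0+p[:,2]]
E
python3 - <<'E'
from h import *
from scipy.optimize import least_squares
C=lambda u,v:((u+.5)/6.6-.5+250,(v+.5)/6.6-.5+180)
im=cv2.imread("pics/top0.png")
for k,p,z in(("padF",(186,284),.0525),("padS",(122,280),.0525),("tipS",(140,80),.0445),("tipF",(228,85),.0445),("hinge",(128,462),.052)): print(k,unproj("top",C(*p),z).round(4))
x=im[180:270,250:300].astype(int); r=np.clip(x[:,:,2]-np.maximum(x[:,:,1],x[:,:,0]),0,None)
for rr in range(16,26): print(rr+180,r[rr,15:40], )
pts=[(0,-14.5,8),(0,14.5,8),(95,20,0),(95,-20,0),(-80,0,8)]
px=np.array([C(186,284),C(122,280),C(140,80),C(228,85),C(128,462)])
s=least_squares(lambda q:(proj("top",T(*q,pts))-px).ravel(),[.512,.129,-.14]); print(s.x,np.degrees(s.x[2]),s.fun.round(2))
for t in ("tweezers_grip","tweezer_rest","heel_center","tip_fixed","tip_moving","tweezers"):
    d=tip_of(t,"top"); print(t,[(e['position'],round(e['confidence'],2)) for e in d[:2]])
for t in ("jar_blue","tin_yellow","tin_black","spool_1","crepe_block"):
    d=tip_of(t,"top"); print(t,[(e['position'],round(e['confidence'],2)) for e in d[:2]])
E
```

```text
padF [0.513  0.1143 0.0525]
padS [0.5146 0.1428 0.0525]
tipS [0.6066 0.1381 0.0445]
tipF [0.6045 0.0981 0.0445]
hinge [0.4346 0.1381 0.052 ]
196 [32 30 28  3  0  0 14 34 39 36 22 25 37 36 36 40 37 32 18 13 32 33 32 31
 34]
197 [34 32 24  0  0  0 15 37 39 39 24 24 37 40 38 41 36 26 17 19 34 36 33 20
 26]
198 [33 19  3  0  0  0 21 28 43 83 59 22 35 39 41 43 38 23  6 18 35 38 36 18
 25]
199 [ 26   0   0   0   0   0   0   0  13 124  87   3  12  18  27  32  31  13
   0  15  37  38  35  20  26]
200 [18  0  0  0  0  0  0  0  0 78 15  0  0  0  0  3  3  0  0 11 32 40 35 22
 29]
201 [10  0  0  0  0  0  0  0  0 97 18  0  0  0  0  0  0  0  0  0 22 36 32 22
 31]
202 [20 11  9  2  0  0  0  0  0 82  7  0  0  0  0  0  0  0  0  0 36 36 26 21
 27]
203 [ 45  44  40  24   1  14   0  27  66 104  35   7   0   0   0   0   0   0
   0   9  52  51  32  26  38]
204 [43 41 38 32  6 16  0 51 41 47 39 41 39 33 27 21 13  2 11 37 43 35 21 24
 32]
205 [38 34 25 30  9 17  4 46 36 40 45 40 33 46 40 36 20  8 33 41 40 32 19 18
 18]
[ 0.51285216  0.12870737 -0.11199947] -6.4170968834873765 [-0.01  0.59 -0.12  0.05  0.06 -0.95 -0.04 -0.17  0.11  0.42]
tweezers_grip [([0.5116, 0.129, 0.0432], 0.65), ([0.4816, -0.0668, 0.0124], 0.52)]
tweezer_rest [([0.5119, 0.1294, 0.0033], 0.97)]
heel_center [([0.5501, -0.2649, 0.0107], 0.63)]
tip_fixed [([0.6041, 0.0981, 0.046], 0.64), ([0.475, -0.1457, 0.0093], 0.59)]
tip_moving [([0.6069, 0.1365, 0.0453], 0.46)]
tweezers [([0.5095, 0.1315, 0.0448], 0.89)]
jar_blue [([0.7278, 0.0573, 0.0005], 0.65)]
tin_yellow [([0.6653, 0.25, 0.0013], 0.94)]
tin_black [([0.4592, 0.3281, 0.0001], 0.66)]
spool_1 [([0.6935, 0.3903, -0.0027], 0.58)]
crepe_block [([0.6359, -0.3928, -0.005], 0.71)]
```

Run:
```python
from h import *
q=[.51285,.1287,-.112]
for rows in ((198,204),(199,203),(200,203)):
    pass
im=cv2.imread("pics/top0.png").astype(int)
r=np.clip(im[:,:,2]-np.maximum(im[:,:,1],im[:,:,0]),0,None)[199:203,272:277]
V,U=np.mgrid[199:203,272:277]; u=(r*U).sum()/r.sum(); v=(r*V).sum()/r.sum()
w=unproj("top",(u,v),.060)
d=w[:2]-q[:2]; c,s=np.cos(q[2]),np.sin(q[2]); print(u,v,w,"local",c*d[0]+s*d[1],-s*d[0]+c*d[1])
print("pred ends", proj("top",T(*q,[(64,20,15.5),(64,0,15.5),(64,-20,15.5),(72,20,16)])))
for r0 in range(196,204): print(r0, im[r0,262:290].sum(1)//3)
```

```text
274.2290076335878 200.1259541984733 [0.57848149 0.12541009 0.06      ] local 0.06558797816227088 0.004066069451577696
pred ends [[268.78576021 200.03070764]
 [275.52648374 200.81421919]
 [282.27090375 201.5981604 ]
 [269.14034878 197.34101116]]
196 [124 123 129 134 131 135 222 254 255 159 119 116 102  73  83 118 120 120
 122 121 126 145 144 113 107 110 108 114]
197 [115 117 120 123 125 145 236 252 251 146 117 113  97  68  81 114 115 112
 113 112 145 190 140 108 107  99  75  88]
198 [110 110 110 121 178 233 241 245 213 167 151 141 114  87  97 115 114 107
 101 106 169 232 145 103 102  95  71  85]
199 [103 105 106 152 249 252 249 241 238 242 246 232 160 171 222 205 195 155
 135 133 206 254 149  97 101  97  68  81]
200 [100 100 106 177 253 250 248 248 248 249 251 253 189 235 253 253 253 248
 235 237 243 252 200 104  95  91  67  77]
201 [ 90  89 101 192 255 254 251 249 248 248 250 245 176 227 250 249 249 249
 250 250 249 251 254 132  87  84  64  75]
202 [ 70  71  70  92 146 186 218 245 248 250 252 249 188 235 252 250 249 249
 248 248 248 251 251 144  83  67  60  68]
203 [ 86  88  85  85  85 102 185 239 215 227 192 159 156 186 216 243 251 253
 253 252 252 253 234 183 120  72  66  84]
```

Call:
{"name": "jog_arm", "arguments": {
  "steps": [
    {"delta_pos": [0,0,40],"turn": 0,"fingers": 100},
    {"delta_pos": [0,0,80],"turn": 0,"fingers": 100},
    {"delta_pos": [0,0,110],"turn": 0,"fingers": 100},
    {"delta_pos": [25,-35,120],"turn": 2,"fingers": 100},
    {"delta_pos": [50,-65,120],"turn": 5,"fingers": 100},
    {"delta_pos": [328,-468,120],"turn": 10.8,"fingers": 100},
    {"delta_pos": [328,-468,120],"turn": 10.8,"fingers": 100},
    {"delta_pos": [328,-468,120],"turn": 10.8,"fingers": 100},
    {"delta_pos": [328,-468,120],"turn": 10.8,"fingers": 100},
    {"delta_pos": [328,-468,120],"turn": 10.8,"fingers": 100},
    {"delta_pos": [328,-468,120],"turn": 10.8,"fingers": 100},
    {"delta_pos": [328,-468,120],"turn": 10.8,"fingers": 100},
    {"delta_pos": [328,-468,120],"turn": 10.8,"fingers": 100},
    {"delta_pos": [328,-468,120],"turn": 10.8,"fingers": 100},
    {"delta_pos": [328,-468,120],"turn": 10.8,"fingers": 100},
    {"delta_pos": [328,-468,120],"turn": 10.8,"fingers": 100},
    {"delta_pos": [328,-468,120],"turn": 10.8,"fingers": 100},
    {"delta_pos": [328,-468,120],"turn": 10.8,"fingers": 100},
    {"delta_pos": [328,-468,120],"turn": 10.8,"fingers": 100},
    {"delta_pos": [328,-468,120],"turn": 10.8,"fingers": 100}
  ]
}}

```text
time_s: 3.12
position: [0.5126, 0.1292, 0.3593]
tcp_rot: [[0.113, -0.001, -0.994], [0.994, 0.001, 0.113], [0.0, -1.0, 0.001]]
force: [0.2, 1.0, -0.1]
opening: 1.003
```

Call:
{"name": "jog_arm", "arguments": {
  "steps": [
    {"delta_pos": [0,0,-40],"fingers": 80},
    {"delta_pos": [0,0,-80],"fingers": 80},
    {"delta_pos": [0,0,-120],"fingers": 80},
    {"delta_pos": [0,0,-160],"fingers": 80},
    {"delta_pos": [0,0,-200],"fingers": 80},
    {"delta_pos": [0,0,-235],"fingers": 80},
    {"delta_pos": [0,0,-260],"fingers": 80},
    {"delta_pos": [0,0,-280],"fingers": 80},
    {"delta_pos": [0,0,-300],"fingers": 80},
    {"delta_pos": [0,0,-317],"fingers": 80},
    {"delta_pos": [0,0,-317],"fingers": 80},
    {"delta_pos": [0,0,-317],"fingers": 80}
  ]
}}

```text
$.steps[0]: bad value
```

Run:
```python
from h import *
s=read_state(); print(s['position'],s['opening'],s['force'])
for c in("scene","top"):
    im=capture(c)[:,:,::-1]; cv2.imwrite(f"pics/{c}1.png",im)
im=cv2.imread("pics/top1.png"); a=cv2.resize(im[170:270,230:310],None,fx=5.5,fy=5.5,interpolation=cv2.INTER_CUBIC)
im=cv2.imread("pics/scene1.png"); u,v=proj("scene",[.513,.129,.05])[0].astype(int); print(u,v)
b=cv2.resize(im[v-60:v+40,u-40:u+20],None,fx=5.5,fy=5.5,interpolation=cv2.INTER_CUBIC)
cv2.imwrite("pics/z3.png",np.hstack([a,b]))
```

```text
[0.51256035 0.12917998 0.359349  ] 1.0031469768695362 [ 0.1516415   0.97303246 -0.07482361]
309 230
```

View pics/z3.png

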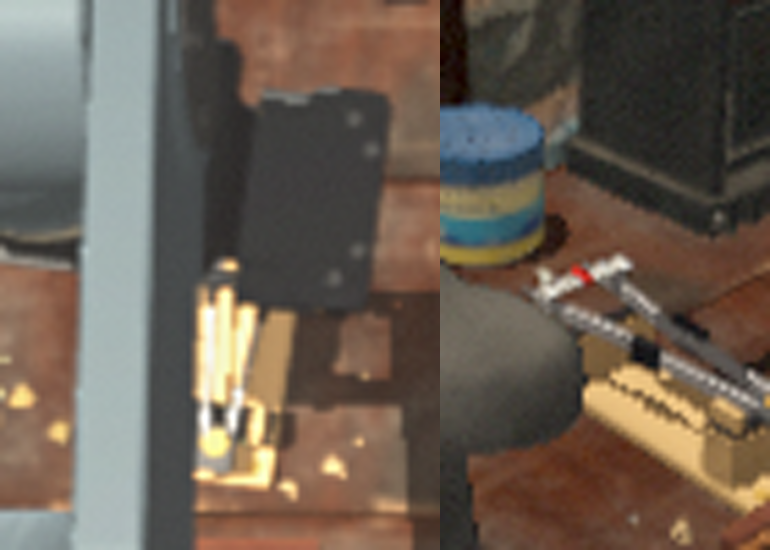

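Call:
{"name": "jog_arm", "arguments": {
  "steps": [
    {"delta_pos": [0,0,-40],"turn": 0,"fingers": 80},
    {"delta_pos": [0,0,-80],"turn": 0,"fingers": 80},
    {"delta_pos": [0,0,-120],"turn": 0,"fingers": 80},
    {"delta_pos": [0,0,-160],"turn": 0,"fingers": 80},
    {"delta_pos": [0,0,-200],"turn": 0,"fingers": 80},
    {"delta_pos": [0,0,-235],"turn": 0,"fingers": 80},
    {"delta_pos": [0,0,-260],"turn": 0,"fingers": 80},
    {"delta_pos": [0,0,-280],"turn": 0,"fingers": 80},
    {"delta_pos": [0,0,-300],"turn": 0,"fingers": 80},
    {"delta_pos": [0,0,-317],"turn": 0,"fingers": 80},
    {"delta_pos": [0,0,-317],"turn": 0,"fingers": 80},
    {"delta_pos": [0,0,-317],"turn": 0,"fingers": 80}
  ]
}}

```text
time_s: 4.22
position: [0.5123, 0.1301, 0.0423]
tcp_rot: [[0.11, -0.002, -0.994], [0.994, 0.0, 0.11], [-0.0, -1.0, 0.002]]
force: [0.5, -0.6, 0.7]
opening: 0.803
```

```bash
cat > look.py <<'E'
import sys
from h import *
n=sys.argv[1]; P=np.array([float(a) for a in sys.argv[2:5]])
s=read_state(); print(s['time_s'],np.round(s['position'],4),s['opening'],np.round(s['force'],2))
o=[]
for c in("scene","top"):
    im=np.ascontiguousarray(capture(c)[:,:,::-1]); cv2.imwrite(f"pics/{c}{n}.png",im)
    u,v=proj(c,P)[0].round().astype(int); print(c,u-35,v-35)
    o.append(cv2.resize(im[max(v-35,0):v+35,max(u-35,0):u+35],(390,390),interpolation=cv2.INTER_CUBIC))
cv2.imwrite(f"pics/z{n}.png",np.hstack(o))
E
python3 look.py 5 .54 .125 .05
```

```text
4.2167 [0.5123 0.1301 0.0423] 0.8026784587060072 [ 0.47 -0.64  0.69]
scene 269 192
top 239 179
```

View pics/z5.png

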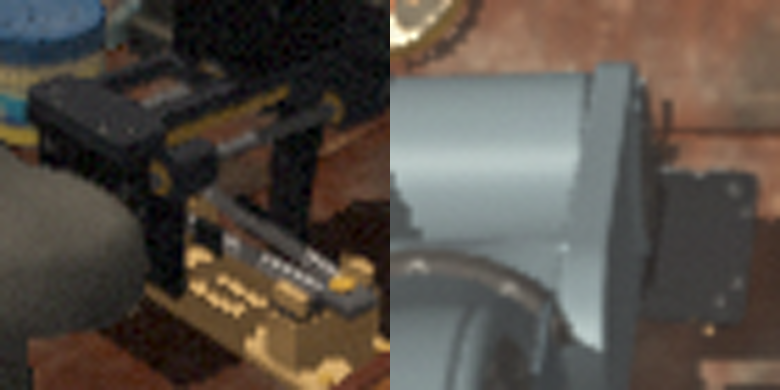

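Call:
{"name": "jog_arm", "arguments": {
  "steps": [
    {"delta_pos": [0,0,0],"turn": 0,"fingers": 50},
    {"delta_pos": [0,0,0],"turn": 0,"fingers": 42},
    {"delta_pos": [0,0,0],"turn": 0,"fingers": 40},
    {"delta_pos": [0,0,0],"turn": 0,"fingers": 38},
    {"delta_pos": [0,0,0],"turn": 0,"fingers": 36},
    {"delta_pos": [0,0,0],"turn": 0,"fingers": 34},
    {"delta_pos": [0,0,0],"turn": 0,"fingers": 33},
    {"delta_pos": [0,0,0],"turn": 0,"fingers": 32},
    {"delta_pos": [0,0,0],"turn": 0,"fingers": 31},
    {"delta_pos": [0,0,0],"turn": 0,"fingers": 31},
    {"delta_pos": [0,0,0],"turn": 0,"fingers": 31},
    {"delta_pos": [0,0,0],"turn": 0,"fingers": 31}
  ]
}}

```text
time_s: 5.32
position: [0.5134, 0.1289, 0.0427]
tcp_rot: [[0.112, 0.001, -0.994], [0.994, -0.0, 0.112], [0.0, -1.0, -0.001]]
force: [-0.0, -0.3, 2.4]
opening: 0.313
```

```bash
python3 look.py 6 .53 .125 .05
```

```text
5.3167 [0.5134 0.1289 0.0427] 0.3128543625271224 [-0.03 -0.34  2.4 ]
scene 271 193
top 239 182
```

View pics/z6.png

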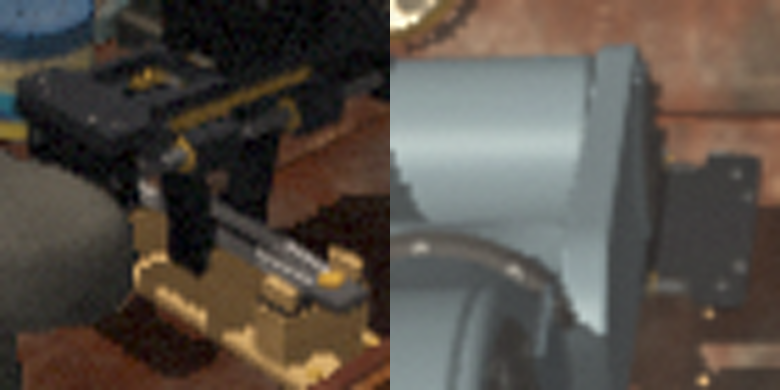

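Call:
{"name": "jog_arm", "arguments": {
  "steps": [
    {"delta_pos": [0,0,5],"turn": 0,"fingers": 31},
    {"delta_pos": [0,0,12],"turn": 0,"fingers": 31},
    {"delta_pos": [0,0,22],"turn": 0,"fingers": 31},
    {"delta_pos": [0,0,35],"turn": 0,"fingers": 31},
    {"delta_pos": [0,0,50],"turn": 0,"fingers": 31},
    {"delta_pos": [0,0,65],"turn": 0,"fingers": 31},
    {"delta_pos": [0,0,85],"turn": 0,"fingers": 31},
    {"delta_pos": [0,0,105],"turn": 0,"fingers": 31},
    {"delta_pos": [0,0,120],"turn": 0,"fingers": 31},
    {"delta_pos": [0,0,130],"turn": 0,"fingers": 31},
    {"delta_pos": [0,0,130],"turn": 0,"fingers": 31},
    {"delta_pos": [0,0,130],"turn": 0,"fingers": 31}
  ]
}}

```text
time_s: 6.42
position: [0.5131, 0.129, 0.1731]
tcp_rot: [[0.112, 0.001, -0.994], [0.994, 0.0, 0.112], [0.0, -1.0, -0.001]]
force: [-0.6, -0.4, -0.7]
opening: 0.306
```

```bash
python3 look.py 7 .53 .125 .18
```

```text
6.4167 [0.5131 0.129  0.1731] 0.30642231125303604 [-0.59 -0.4  -0.68]
scene 272 150
top 234 176
```

View pics/z7.png

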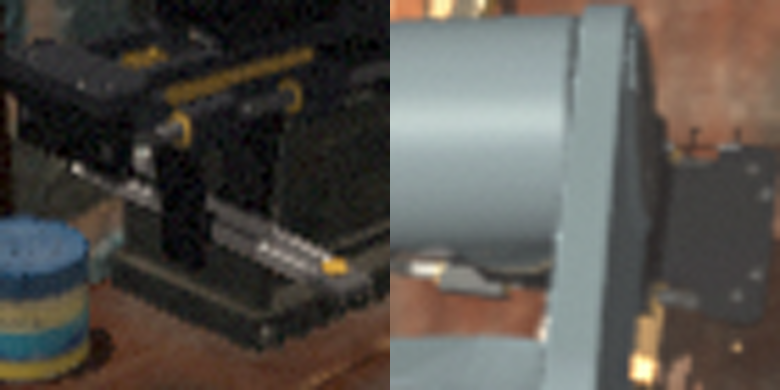

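Call:
{"name": "jog_arm", "arguments": {
  "steps": [
    {"delta_pos": [-15,0,0],"turn": 0,"fingers": 31},
    {"delta_pos": [-35,-10,0],"turn": 3,"fingers": 31},
    {"delta_pos": [-55,-30,0],"turn": 6,"fingers": 31},
    {"delta_pos": [-63,-55,0],"turn": 10,"fingers": 31},
    {"delta_pos": [-63,-85,0],"turn": 15,"fingers": 31},
    {"delta_pos": [-63,-115,0],"turn": 20,"fingers": 31},
    {"delta_pos": [-63,-145,0],"turn": 25,"fingers": 31},
    {"delta_pos": [-63,-175,0],"turn": 30,"fingers": 31},
    {"delta_pos": [-63,-205,0],"turn": 35,"fingers": 31},
    {"delta_pos": [-63,-235,0],"turn": 40,"fingers": 31},
    {"delta_pos": [-63,-265,0],"turn": 45,"fingers": 31},
    {"delta_pos": [-63,-295,0],"turn": 50,"fingers": 31},
    {"delta_pos": [-63,-325,0],"turn": 55,"fingers": 31},
    {"delta_pos": [-63,-355,0],"turn": 59,"fingers": 31},
    {"delta_pos": [-63,-385,0],"turn": 62,"fingers": 31},
    {"delta_pos": [-55,-415,0],"turn": 64,"fingers": 31},
    {"delta_pos": [-40,-440,0],"turn": 66,"fingers": 31},
    {"delta_pos": [-25,-460,0],"turn": 66,"fingers": 31},
    {"delta_pos": [-18,-470,0],"turn": 66,"fingers": 31},
    {"delta_pos": [-18,-470,0],"turn": 66,"fingers": 31}
  ]
}}

```text
time_s: 8.18
position: [0.5208, -0.1587, 0.1273]
tcp_rot: [[-0.82, -0.031, -0.572], [0.571, -0.116, -0.812], [-0.042, -0.993, 0.113]]
force: [-0.1, 0.4, 0.3]
opening: 0.31
```

```bash
python3 look.py 8 .525 -.28 .18; python3 -c "
from rig import *
print(read_state()['joint_positions'])"
```

```text
8.1833 [ 0.5208 -0.1587  0.1273] 0.30981548607176096 [-0.07  0.41  0.33]
scene 356 115
top 390 179
[ -25.07774461   33.47549004   99.60215333   -9.49056195   46.1056106
 -163.51767469]
```

View pics/z8.png

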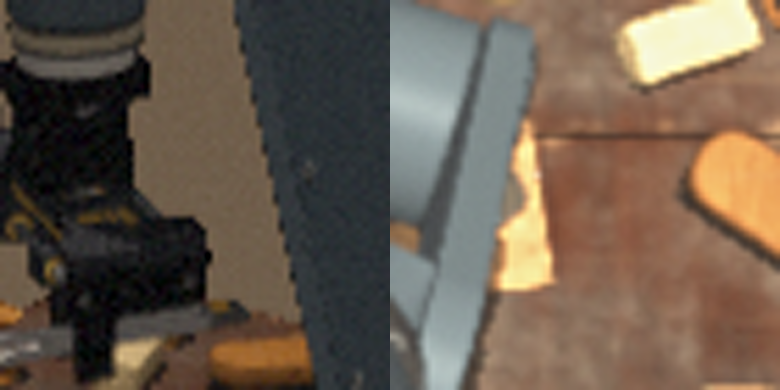

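Call:
{"name": "jog_arm", "arguments": {
  "steps": [
    {"delta_pos": [0,0,20],"turn": -7,"fingers": 31},
    {"delta_pos": [0,0,20],"turn": -7,"fingers": 31}
  ]
}}

```text
time_s: 8.45
position: [0.5215, -0.1601, 0.1504]
tcp_rot: [[-0.742, -0.04, -0.669], [0.669, -0.115, -0.735], [-0.047, -0.993, 0.112]]
force: [-0.2, -0.2, 0.0]
opening: 0.313
```

Call:
{"name": "jog_arm", "arguments": {
  "steps": [
    {"delta_pos": [-20,0,5],"turn": 0,"fingers": 31},
    {"delta_pos": [-45,0,10],"turn": -3,"fingers": 31},
    {"delta_pos": [-70,0,10],"turn": -7,"fingers": 31},
    {"delta_pos": [-80,-10,10],"turn": -12,"fingers": 31},
    {"delta_pos": [-80,-25,10],"turn": -18,"fingers": 31},
    {"delta_pos": [-80,-45,10],"turn": -23,"fingers": 31},
    {"delta_pos": [-80,-65,10],"turn": -28,"fingers": 31},
    {"delta_pos": [-75,-90,10],"turn": -32,"fingers": 31},
    {"delta_pos": [-70,-110,10],"turn": -33,"fingers": 31},
    {"delta_pos": [-65,-125,10],"turn": -33,"fingers": 31},
    {"delta_pos": [-63,-130,10],"turn": -33,"fingers": 31},
    {"delta_pos": [-63,-130,10],"turn": -33,"fingers": 31}
  ]
}}

```text
time_s: 9.45
position: [0.457, -0.2906, 0.1581]
tcp_rot: [[-0.26, -0.097, -0.961], [0.965, -0.071, -0.254], [-0.043, -0.993, 0.112]]
force: [-0.1, 0.4, -0.8]
opening: 0.312
```

```bash
python3 look.py 9 .52 -.28 .16; python3 -c "
from rig import *
print(read_state()['joint_positions'])"
```

```text
9.45 [ 0.457  -0.2906  0.1581] 0.31199635516765706 [-0.11  0.39 -0.83]
scene 357 122
top 388 181
[ -40.5337995    31.35261356   96.91918722   -8.33644033   53.82448611
 -140.47306792]
```

View pics/z9.png

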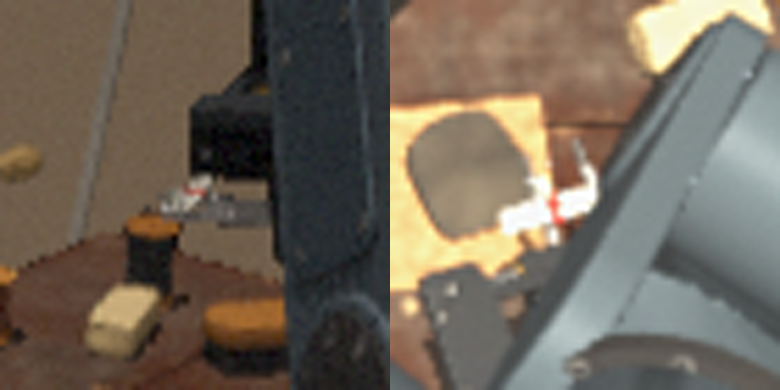

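View pics/scene9.png

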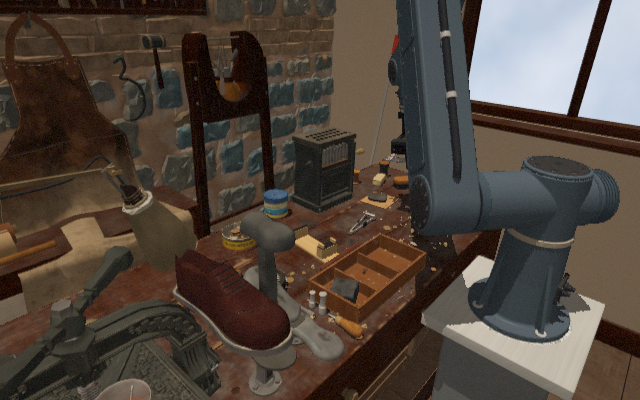

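View pics/top9.png

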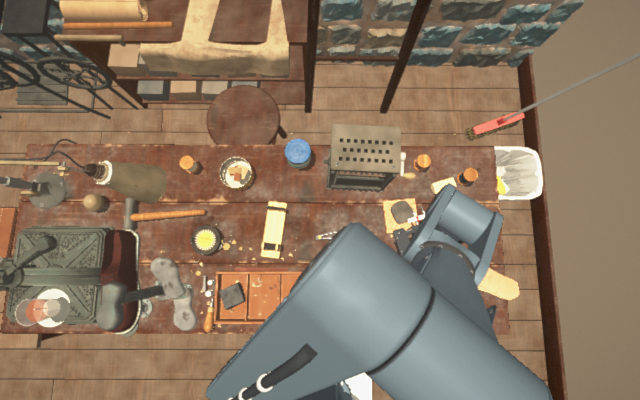

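Run:
```python
import cv2,numpy as np
a=cv2.imread("pics/top9.png")[195:240,400:435]; b=cv2.imread("pics/scene9.png")[145:175,375:415]
cv2.imwrite("pics/zz9.png",np.hstack([cv2.resize(a,None,fx=11,fy=11,interpolation=cv2.INTER_NEAREST),cv2.resize(b,(400,495),interpolation=cv2.INTER_NEAREST)]))
```

```text
(no output)
```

View pics/zz9.png

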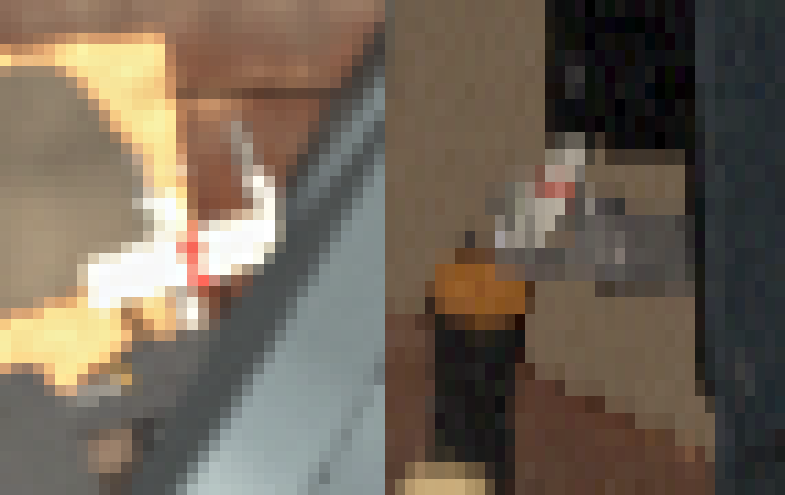

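Call:
{"name": "jog_arm", "arguments": {
  "steps": [
    {"delta_pos": [0,10,20],"turn": 0,"fingers": 30.5},
    {"delta_pos": [0,20,50],"turn": 0,"fingers": 30},
    {"delta_pos": [0,30,80],"turn": 0,"fingers": 29.7},
    {"delta_pos": [0,40,110],"turn": 0,"fingers": 29.4},
    {"delta_pos": [0,40,140],"turn": 0,"fingers": 29.3},
    {"delta_pos": [0,40,165],"turn": 0,"fingers": 29.3},
    {"delta_pos": [0,40,180],"turn": 0,"fingers": 29.3},
    {"delta_pos": [0,40,180],"turn": 0,"fingers": 29.3},
    {"delta_pos": [0,40,180],"turn": 0,"fingers": 29.3},
    {"delta_pos": [0,40,180],"turn": 0,"fingers": 29.3}
  ]
}}

```text
time_s: 10.38
position: [0.4556, -0.2478, 0.3366]
tcp_rot: [[-0.261, -0.101, -0.96], [0.965, -0.068, -0.255], [-0.039, -0.993, 0.115]]
force: [1.2, 0.2, -1.4]
opening: 0.292
```

```bash
python3 look.py 10 .52 -.24 .34; python3 -c "
from rig import *
print(read_state()['joint_positions'],read_state()['tcp_rot'])"
```

```text
10.3833 [ 0.4556 -0.2478  0.3366] 0.29202054152556456 [ 1.19  0.2  -1.38]
scene 356 69
top 394 171
[ -37.19346836   17.47034043   87.70006511   -6.78778465   77.26547518
 -140.53562406] [[-0.26047377 -0.102122   -0.96006485]
 [ 0.96471133 -0.06722501 -0.25458369]
 [-0.03854177 -0.99249781  0.1160286 ]]
```

View pics/z10.png

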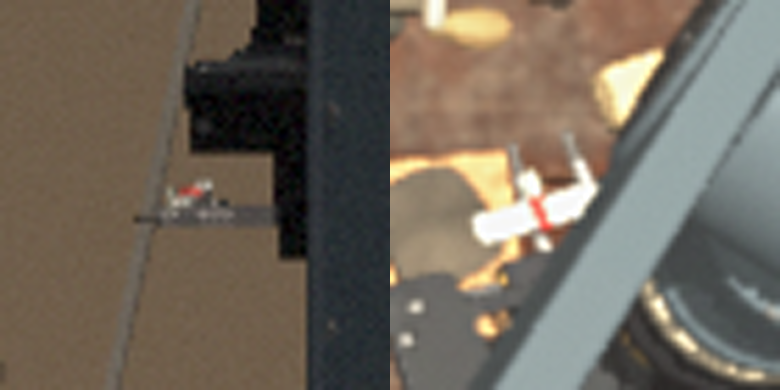

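Run:
```python
import cv2,numpy as np
a=cv2.imread("pics/top10.png")[192:222,406:436]
z=cv2.resize(a,None,fx=20,fy=20,interpolation=cv2.INTER_CUBIC)
cv2.imwrite("pics/zz10.png",z)
```

```text
(no output)
```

View pics/zz10.png

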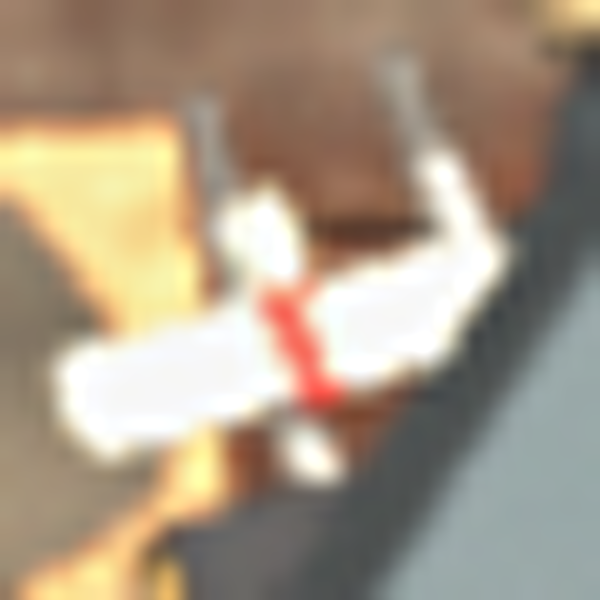

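```bash
cat > fit.py <<'E'
from h import *
from scipy.optimize import least_squares
from scipy.spatial.transform import Rotation as Ro
def fit(px,pos,R,w=.3):
    # px: tipF tipM red pointer(px or None)
    B=np.c_[-R[:,2],R[:,0],-R[:,1]]
    def model(p):
        d,rv,q,c=p[:3],p[3:6],p[6],p[7]
        M=B@Ro.from_rotvec(rv).as_matrix()
        cq,sq=np.cos(q),np.sin(q)
        L=np.array([(95,-20,0),(-80+175*cq+20*sq,20*cq-175*sq,0),(64,c,15.5),(-80+152*cq+20*sq,20*cq-152*sq,16)])/1000
        return pos+d+L@M.T, M
    def res(p):
        P,M=model(p); e=((proj("top",P)-px)/w).ravel(); ok=~np.isnan(e); 
        return np.r_[e[ok],p[:3]/[.004,.006,.004],p[3:6]/[.03,.05,.1]]
    s=least_squares(res,[0,0,.002,0,0,0,.1,4.])
    C=np.linalg.inv(s.jac.T@s.jac); P,M=model(s.x)
    q,c=s.x[6:]; print("d",s.x[:3].round(4),"rv",s.x[3:6].round(3),"q %.4f c %.2f ptr_y %.2f"%(q,c,20*np.cos(q)-152*np.sin(q)),"sd q,c",np.sqrt(np.diag(C))[6:].round(4),"tilt",np.arccos(M[2,2]).round(3))
    print("px res",(proj("top",P)-px).round(2).tolist()); print("tips",P[:2].round(4))
    return s
E
python3 - <<'E'
from fit import *
s=read_state(); R=np.array(s['tcp_rot']); pos=np.array(s['position'])
C=lambda u,v:((u+.5)/20-.5+406,(v+.5)/20-.5+192)
px=np.array([C(398,55),C(203,100),C(303,345),(np.nan,np.nan)]); fit(px,pos,R)
px[3]=C(260,235); fit(px,pos,R)
E
```

```text
d [-0.0021  0.0018 -0.0006] rv [0.002 0.008 0.026] q 0.1012 c 6.11 ptr_y 4.54 sd q,c [0.0055 1.6277] tilt 0.129
px res [[-0.0, -0.06], [0.01, 0.04], [-0.0, -0.01], [nan, nan]]
tips [[ 0.5497 -0.2391  0.3244]
 [ 0.5445 -0.2175  0.3235]]
d [-0.002   0.0062 -0.0008] rv [-0.018  0.035 -0.025] q 0.0999 c 4.17 ptr_y 4.74 sd q,c [0.0053 1.2397] tilt 0.161
px res [[0.01, 0.07], [-0.23, -0.22], [-0.17, -0.7], [0.43, 0.82]]
tips [[ 0.5498 -0.2397  0.3223]
 [ 0.5455 -0.2177  0.3208]]
```

Run:
```python
from fit import *
a=cv2.imread("pics/scene10.png")[90:120,372:412]
cv2.imwrite("pics/zs10.png",cv2.resize(a,None,fx=18,fy=18,interpolation=cv2.INTER_CUBIC))
s=read_state(); R=np.array(s['tcp_rot']); pos=np.array(s['position'])+[-.002,.003,0]
B=np.c_[-R[:,2],R[:,0],-R[:,1]]
for p in(-.1,-.05,0,.05,.1):
    M=B@Ro.from_rotvec([0,p,0]).as_matrix(); q=.1
    L=np.array([(95,-20,0),(-80+175*np.cos(q)+2,20-17.5,0),(64,4,15.5),(25,17-10.5,0)])/1000
    print(p,np.arccos(M[2,2]).round(3),((proj("scene",pos+L@M.T)-[372,90]+.5)*18-.5).round(0).tolist())
```

```text
-0.1 0.042 [[195.0, 259.0], [146.0, 287.0], [331.0, 216.0], [547.0, 335.0]]
-0.05 0.077 [[194.0, 286.0], [145.0, 315.0], [326.0, 235.0], [546.0, 343.0]]
0 0.123 [[194.0, 313.0], [146.0, 343.0], [322.0, 254.0], [546.0, 350.0]]
0.05 0.171 [[196.0, 341.0], [147.0, 371.0], [318.0, 273.0], [547.0, 358.0]]
0.1 0.22 [[199.0, 368.0], [150.0, 399.0], [316.0, 292.0], [547.0, 365.0]]
```

View pics/zs10.png

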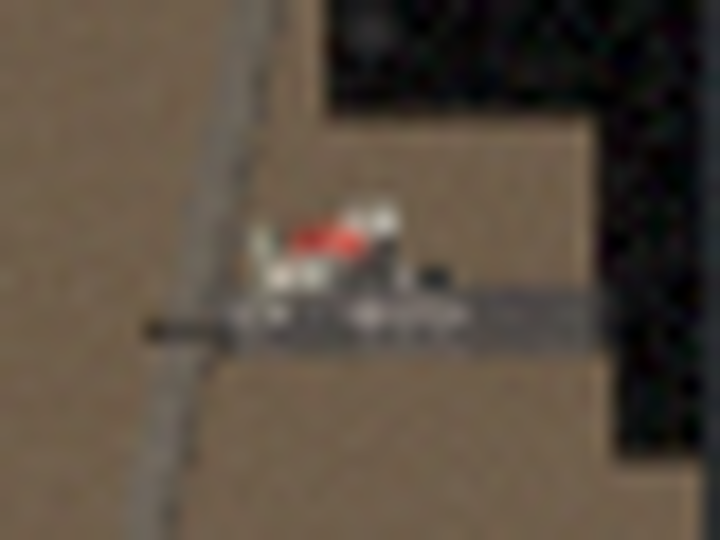

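Call:
{"name": "jog_arm", "arguments": {
  "steps": [
    {"delta_pos": [0,-10,-25],"turn": 0,"fingers": 29.1},
    {"delta_pos": [0,-20,-60],"turn": 0,"fingers": 29.1},
    {"delta_pos": [1,-30,-95],"turn": 0,"fingers": 29.1},
    {"delta_pos": [2,-38,-130],"turn": 0,"fingers": 29.1},
    {"delta_pos": [3,-38,-165],"turn": 0,"fingers": 29.1},
    {"delta_pos": [3,-38,-195],"turn": 0,"fingers": 29.1},
    {"delta_pos": [3,-38,-220],"turn": 0,"fingers": 29.1},
    {"delta_pos": [3,-38,-240],"turn": 0,"fingers": 29.1},
    {"delta_pos": [3,-38,-255],"turn": 0,"fingers": 29.1},
    {"delta_pos": [3,-38,-265],"turn": 0,"fingers": 29.1},
    {"delta_pos": [3,-38,-272],"turn": 0,"fingers": 29.1},
    {"delta_pos": [3,-38,-275],"turn": 0,"fingers": 29.1},
    {"delta_pos": [3,-38,-275],"turn": 0,"fingers": 29.1},
    {"delta_pos": [3,-38,-275],"turn": 0,"fingers": 29.1},
    {"delta_pos": [3,-38,-275],"turn": 0,"fingers": 29.1}
  ]
}}

```text
time_s: 11.73
position: [0.4601, -0.2876, 0.064]
tcp_rot: [[-0.26, -0.097, -0.961], [0.965, -0.071, -0.254], [-0.044, -0.993, 0.112]]
force: [0.2, 0.2, -1.0]
opening: 0.294
```

```bash
python3 look.py 11 .54 -.26 .05
python3 - <<'E'
from h import *
a=cv2.imread("pics/top11.png")[185:225,390:430]; b=cv2.imread("pics/scene11.png")
u,v=proj("scene",[.53,-.27,.05])[0].astype(int); print(u,v)
cv2.imwrite("pics/zz11.png",np.hstack([cv2.resize(a,(600,600),interpolation=cv2.INTER_CUBIC),cv2.resize(b[v-40:v+40,u-13:u+13],(195,600),interpolation=cv2.INTER_CUBIC)]))
E
```

```text
11.7333 [ 0.4601 -0.2876  0.064 ] 0.29374667472878463 [ 0.17  0.2  -1.03]
scene 346 152
top 370 179
384 186
```

View pics/zz11.png

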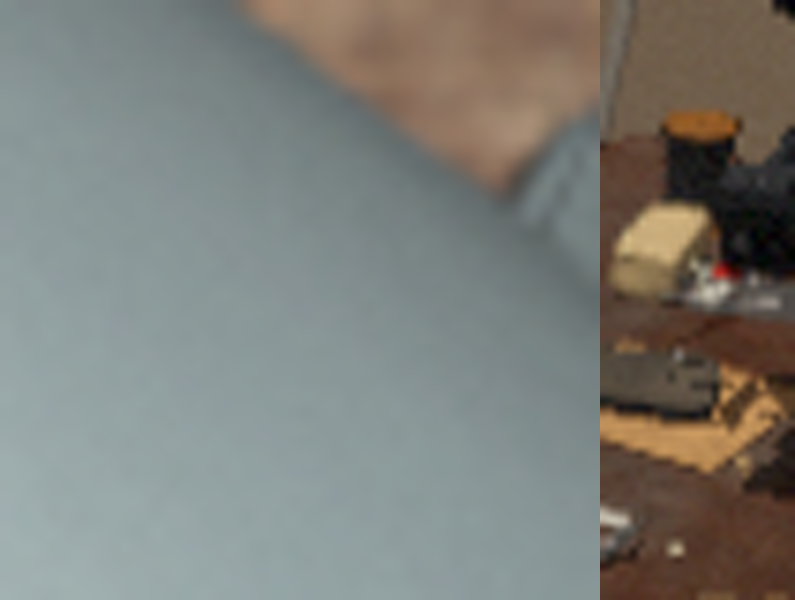

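View pics/z11.png

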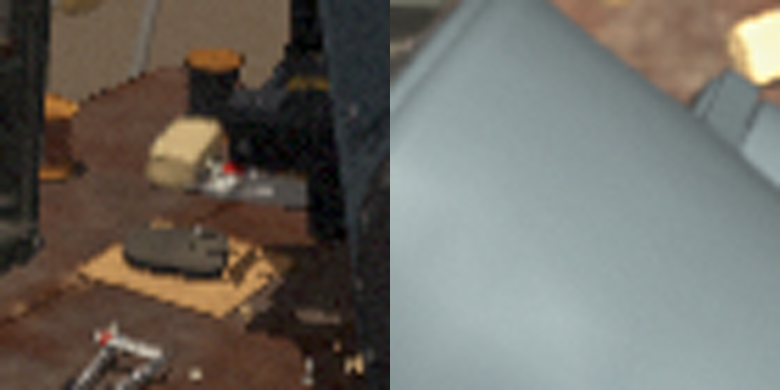

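Call:
{"name": "jog_arm", "arguments": {
  "steps": [
    {"delta_pos": [0,0,25],"turn": 0,"fingers": 29.1},
    {"delta_pos": [0,10,60],"turn": 0,"fingers": 29.1},
    {"delta_pos": [0,20,95],"turn": 0,"fingers": 29.1},
    {"delta_pos": [0,30,130],"turn": 0,"fingers": 29.1},
    {"delta_pos": [0,40,165],"turn": 0,"fingers": 29.1},
    {"delta_pos": [0,40,200],"turn": 0,"fingers": 29.1},
    {"delta_pos": [0,40,235],"turn": 0,"fingers": 29.1},
    {"delta_pos": [0,40,270],"turn": 0,"fingers": 29.1},
    {"delta_pos": [0,40,300],"turn": 0,"fingers": 29.1},
    {"delta_pos": [0,40,325],"turn": 0,"fingers": 29.1},
    {"delta_pos": [0,40,340],"turn": 0,"fingers": 29.1},
    {"delta_pos": [0,40,340],"turn": 0,"fingers": 29.1},
    {"delta_pos": [0,40,340],"turn": 0,"fingers": 29.1},
    {"delta_pos": [0,40,340],"turn": 0,"fingers": 29.1}
  ]
}}

```text
time_s: 13.0
position: [0.4588, -0.2465, 0.4019]
tcp_rot: [[-0.26, -0.101, -0.96], [0.965, -0.068, -0.254], [-0.04, -0.993, 0.115]]
force: [0.1, 0.8, -1.3]
opening: 0.292
```

```bash
python3 look.py 12 .54 -.23 .40
python3 - <<'E'
from h import *
u,v=proj("top",[.54,-.23,.40])[0].astype(int); a=cv2.imread("pics/top12.png"); print(u-20,v-15)
cv2.imwrite("pics/zz12.png",cv2.resize(a[v-15:v+25,u-20:u+20],(600,600),interpolation=cv2.INTER_CUBIC))
E
```

```text
13.0 [ 0.4588 -0.2465  0.4019] 0.2916738097131373 [ 0.08  0.76 -1.32]
scene 350 48
top 397 157
412 177
```

View pics/zz12.png

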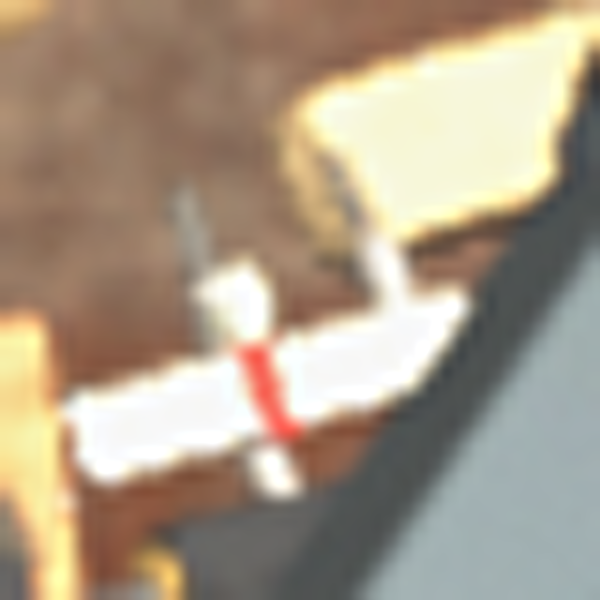

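Run:
```python
from fit import *
s=read_state(); R=np.array(s['tcp_rot']); pos=np.array(s['position'])
B=np.c_[-R[:,2],R[:,0],-R[:,1]]
Z=lambda P:((proj("top",P)-[412,177]+.5)*15-.5)
for yw in(-.03,0,.03,.06):
  for pt in(0,.04):
    M=B@Ro.from_rotvec([0,pt,0]).as_matrix()@Ro.from_rotvec([0,0,yw]).as_matrix()
    f=lambda *L: Z(pos+M@(np.array(L)/1000))[0]
    r=f(64,4,15.75); l=f(64,28,15); p=f(72,4,16); e=f(57.5,4,15.75)
    print(yw,pt,"red",r.round(),"yslope %.3f"%((l-r)[1]/(l-r)[0]),"xdir dx/dy %.3f"%((p-e)[0]/(p-e)[1]),"ptr-red",(p-r).round(1))
```

```text
-0.03 0 red [323. 360.] yslope -0.243 xdir dx/dy 0.325 ptr-red [-18.4 -57.3]
-0.03 0.04 red [317. 361.] yslope -0.245 xdir dx/dy 0.339 ptr-red [-18.9 -56.5]
0 0 red [309. 365.] yslope -0.274 xdir dx/dy 0.358 ptr-red [-20.1 -56.9]
0 0.04 red [303. 366.] yslope -0.276 xdir dx/dy 0.372 ptr-red [-20.6 -56. ]
0.03 0 red [295. 370.] yslope -0.306 xdir dx/dy 0.392 ptr-red [-21.8 -56.4]
0.03 0.04 red [289. 371.] yslope -0.307 xdir dx/dy 0.406 ptr-red [-22.3 -55.6]
0.06 0 red [282. 375.] yslope -0.339 xdir dx/dy 0.426 ptr-red [-23.5 -55.9]
0.06 0.04 red [276. 376.] yslope -0.340 xdir dx/dy 0.441 ptr-red [-24.  -55.1]
```

Call:
{"name": "jog_arm", "arguments": {
  "steps": [
    {"delta_pos": [0,-5,-25],"turn": 0,"fingers": 29},
    {"delta_pos": [0,-15,-60],"turn": 0,"fingers": 29},
    {"delta_pos": [0,-25,-95],"turn": 0,"fingers": 29},
    {"delta_pos": [0,-35,-130],"turn": 0,"fingers": 29},
    {"delta_pos": [0,-40,-165],"turn": 0,"fingers": 29},
    {"delta_pos": [0,-40,-200],"turn": 0,"fingers": 29},
    {"delta_pos": [0,-40,-235],"turn": 0,"fingers": 29},
    {"delta_pos": [0,-40,-265],"turn": 0,"fingers": 29},
    {"delta_pos": [0,-40,-290],"turn": 0,"fingers": 29},
    {"delta_pos": [0,-40,-310],"turn": 0,"fingers": 29},
    {"delta_pos": [0,-40,-325],"turn": 0,"fingers": 29},
    {"delta_pos": [0,-40,-337],"turn": 0,"fingers": 29},
    {"delta_pos": [0,-40,-345],"turn": 0,"fingers": 29},
    {"delta_pos": [0,-40,-348],"turn": 0,"fingers": 29},
    {"delta_pos": [0,-40,-348],"turn": 0,"fingers": 29},
    {"delta_pos": [0,-40,-348],"turn": 0,"fingers": 29},
    {"delta_pos": [0,-40,-348],"turn": 0,"fingers": 29},
    {"delta_pos": [0,-40,-348],"turn": 0,"fingers": 29}
  ]
}}

```text
time_s: 14.6
position: [0.4601, -0.2876, 0.0561]
tcp_rot: [[-0.26, -0.097, -0.961], [0.965, -0.071, -0.254], [-0.044, -0.993, 0.112]]
force: [-0.4, -0.2, -0.7]
opening: 0.296
```

```bash
python3 look.py 13 .54 -.26 .05
python3 - <<'E'
from fit import *
s=read_state(); R=np.array(s['tcp_rot']); pos=np.array(s['position'])+[-.002,.002,0]
B=np.c_[-R[:,2],R[:,0],-R[:,1]]
b=cv2.imread("pics/scene13.png")[165:215,355:405]
L=np.array([(95,-20,0),(97,2.5,0),(64,4,15.5)])/1000
for p in (0,.04): P=pos+L@(B@Ro.from_rotvec([0,p,0]).as_matrix()).T; print(P.round(3).tolist(),((proj("scene",P)-[355,165]+.5)*12-.5).round().tolist())
cv2.imwrite("pics/zs13.png",cv2.resize(b,(600,600),interpolation=cv2.INTER_CUBIC))
for t in("tip_moving","tip_fixed","heel_center","crepe_block"): print(t,[(e['position'],round(e['confidence'],2)) for e in tip_of(t,"scene")[:3]])
E
```

```text
14.6 [ 0.4601 -0.2876  0.0561] 0.29603502518437913 [-0.44 -0.22 -0.74]
scene 346 152
top 370 179
[[0.554, -0.281, 0.046], [0.55, -0.258, 0.045], [0.52, -0.264, 0.064]] [[313.0, 247.0], [281.0, 276.0], [388.0, 239.0]]
[[0.554, -0.281, 0.042], [0.55, -0.259, 0.041], [0.52, -0.264, 0.061]] [[313.0, 259.0], [281.0, 289.0], [386.0, 248.0]]
tip_moving [([0.5492, -0.2588, 0.048], 0.44), ([0.506, -0.1432, 0.0089], 0.39)]
tip_fixed [([0.4789, -0.1425, 0.0142], 0.56), ([0.5567, -0.2799, 0.0487], 0.43)]
heel_center [([0.55, -0.2642, 0.0034], 0.43)]
crepe_block [([0.6354, -0.3949, -0.001], 0.71)]
```

View pics/zs13.png

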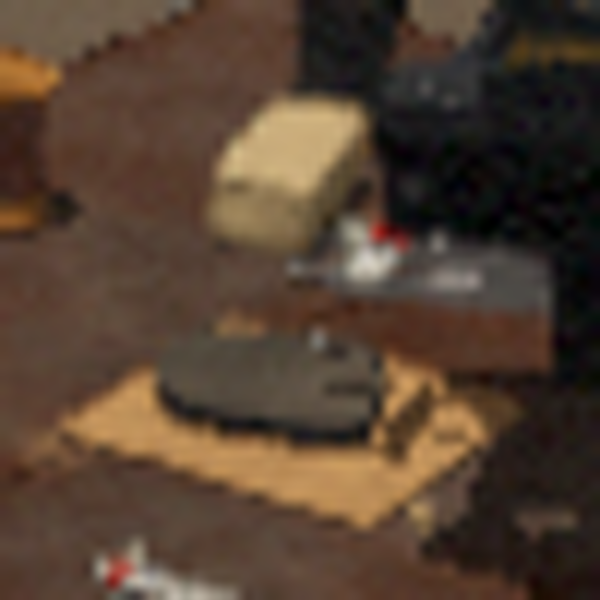

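Call:
{"name": "jog_arm", "arguments": {
  "steps": [
    {"delta_pos": [0,0,0],"turn": 0,"fingers": 29},
    {"delta_pos": [0,0,0],"turn": 0,"fingers": 29},
    {"delta_pos": [0,0,0],"turn": 0,"fingers": 29},
    {"delta_pos": [0,0,0],"turn": 0,"fingers": 29}
  ]
}}

```text
time_s: 15.23
position: [0.4596, -0.2872, 0.055]
tcp_rot: [[-0.26, -0.099, -0.961], [0.965, -0.07, -0.254], [-0.042, -0.993, 0.114]]
force: [0.9, -0.2, -1.8]
opening: 0.292
```

Call:
{"name": "jog_arm", "arguments": {
  "steps": [
    {"delta_pos": [0,0,0],"turn": 0,"fingers": 29},
    {"delta_pos": [0,0,0],"turn": 0,"fingers": 29},
    {"delta_pos": [0,0,0],"turn": 0,"fingers": 29}
  ]
}}

```text
time_s: 15.48
position: [0.4596, -0.2872, 0.055]
tcp_rot: [[-0.26, -0.099, -0.961], [0.965, -0.07, -0.254], [-0.042, -0.993, 0.114]]
force: [-0.7, -0.1, -1.1]
opening: 0.293
```

Call:
{"name": "jog_arm", "arguments": {
  "steps": [
    {"delta_pos": [0,0,0],"turn": 0,"fingers": 29},
    {"delta_pos": [0,0,0],"turn": 0,"fingers": 29},
    {"delta_pos": [0,0,0],"turn": 0,"fingers": 29}
  ]
}}

```text
time_s: 15.73
position: [0.4596, -0.2872, 0.0551]
tcp_rot: [[-0.26, -0.099, -0.961], [0.965, -0.07, -0.254], [-0.042, -0.993, 0.114]]
force: [0.2, -0.2, -1.1]
opening: 0.291
```

Everything is steady: the opening reads about 0.292, the same as in the aligned measurement view. Handing in.

```bash
python3 -c "
from rig import *
print(hand_in())"
```

```text
the job is handed in; nothing more can be done
None
```

I gripped the tweezers by their pads, lifted them out of the rest and carried them clear of the machine. They now hang over the heel tap with the white pointer on the red cursor. The job is handed in, but no verdict was given.

**Last checks before handing in:**
- **Pointer:** the closest overhead view, at 29.1 % opening, put the pointer within about 0.5 mm of the cursor line. I set 29 % for the finish, and readings held at 0.291–0.293.
- **Tips:** both are about 45 mm above the bench, about 6 mm and 17 mm from the heel tap's centre. Nothing was seen touching, and the heel tap had not moved.
- **Steadiness:** the arm's position did not change over the last readings.

**What disagreed or went wrong:**
- **Tilt:** on the way the last joint reached its range limit, and the tool has stayed tilted since. The tweezers sit about 0.12–0.15 rad from level, with tips slightly down, so inside the 0.2 rad allowed but not flat.
- **Pointer estimates:** the different ways of measuring the pointer against the cursor agreed only to within about 1 mm. One weakly constrained fit put the cursor about 2 mm off the others.
- **No overhead check at the end:** the arm hides the scale from the top camera in the final pose. The pointer alignment was therefore measured about 340 mm higher up with nearly the same grip, and not seen again after lowering.

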